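# Take the long battery out of the bench charger and store it

### The job

The long laptop battery in the three-bay charger is full: squeeze its sprung snap tab inward and draw the battery straight out of its sloping bay, then stand it upright, contact end down, in the empty middle pocket of the storage rack and let go. Set it down gently, do not drop it, and leave the other batteries and the things on the bench where they are.

Things in the scene. Friction and masses are not known exactly. Their poses are not given: they have to be found in the camera images.
- battery_long_center (a point): Centre of the long battery to take: black slab 20 (x) x 60 (y) x 150 mm (z), about 0.4 kg, the tallest of three in the charger. z runs along its length, contact end to free end; at the start it leans 30 degrees from vertical towards the worker. +x is the wide face with the snap tab (facing up and away from the worker). Seated, its lowest 65 mm are in the bay, 85 mm stand out.
- battery_long_tab (a joint): Sprung snap tab on the +x face: grey blade 30 mm wide, 4 thick, hinged 6 mm above the foot, ribbed free end up to 118 mm above the foot (43 above centre). 0 = sprung out, 0.12 rad = fully in, parallel to the face with its outer face 15.5 mm from the battery's mid-plane. Hooks clear the bay beyond about 0.085. Squeezed 100 mm above the foot: 37 mm wide free, 25.5 mm pressed in, about 6 N.
- battery_long_foot (a point): Middle of the contact end (lower end) of the long battery, 75 mm below its centre along its length, same axes.
- charger: Grey bench charger, fixed, 122 (x) x 252 (y) x about 129 mm high; origin under its middle, front (worker's side) to -x, z up. Its top slopes at 30 degrees, lower in front; three bays side by side, 78 mm apart in y, open at right angles to that slope, 65 mm deep: batteries slide straight out along their own z and need 70 mm of travel. Bay floor centres: x -9, y -78, 0 or 78, z 45 mm.
- rack: Light grey open storage rack, fixed, 66 (x) x 240 (y) x 75 mm high, three pockets in a row along y, 76 mm apart; the outer two hold short batteries. Origin under its middle, z up.
- pocket_free (a point): Middle of the floor of the rack's empty middle pocket, 5 mm above the bench; axes of the rack. The pocket is 46 mm (x) x 72 mm (y) inside, its rim 70 mm above this point. A battery goes in with its 20 mm thickness along x, either way round.
- battery_short_a_center (a point): Centre of a short battery in the charger, 20 x 60 x 125 mm, of the same make; leave it latched in.
- battery_short_b_center (a point): Centre of the other short battery in the charger, 20 x 60 x 125 mm; leave it latched in.
- spare_a_center (a point): Centre of a short battery (20 x 60 x 125 mm) standing in the rack's pocket at +y; leave it there.
- spare_b_center (a point): Centre of a short battery (20 x 60 x 125 mm) standing in the rack's pocket at -y; leave it there.
- tub: Bystander: orange round tub, 76 mm across, 66 high; origin under its middle.
- screwdriver: Bystander: screwdriver 190 mm long lying on the bench, 26 mm thick; origin under its middle, blade to +x.
- brush: Bystander: flat antistatic brush 170 mm long lying on the bench, 20 mm thick; origin under its middle, bristles to +x.
- tape_roll: Bystander: roll of tape lying flat, 104 mm across, 25 high; origin under its middle.
- drive_box: Bystander: black external drive 115 x 80 x 22 mm lying flat; origin under its middle.
- mug: Bystander: white mug, 80 mm across, 92 high; origin under its middle.

How it is judged:
By the outcome, as a careful person would: the job done as asked, in the order asked, and still so for the second after the job is handed in, with the robot touching nothing.
It also fails if it takes over 51 s, if anything falls off the work surface, if the arm or the gripper's body presses on something with over 40 N, if the wrist force passes 120 N, or if a joint passes its speed limit or range.

### The arm

A 6-joint arm with a two-finger parallel gripper is mounted at the origin on the work surface. World frame = base frame: x ahead of the robot, y to its left, z up, the work surface at z = 0. Lengths are in m, angles in rad, forces in N, time in s.
With the tool pointing down it reaches from about 0.25 to 0.775 m from the base axis. Payload 4 kg.
Tool frame: the origin (TCP) lies at the very end of the fingers, on their centre line; the grasp point (between the pads) lies 19 mm behind it; z points along the fingers, y is the line along which they close (so a half turn about z gives the same grasp; the last joint's range is limited). The gripper opens to 94 mm and grips with 3 to 60 N. Pads are 16 mm wide; open, the fingers measure 119 mm over their backs; the gripper's body (75 mm by 177 mm) begins 78 mm behind the grasp point.
Start: joints at [-1.325, 0.087, 1.371, -0, 1.684, -0.103], TCP at [0.188, -0.517, 0.206] pointing down, gripper open.
Joint ranges: [-3.1, 3.1], [-0.76, 2.03], [0.27, 2.55], [-1.08, 4.22], [0.17, 2.65], [-2.57, 2.57]. Speed limits (rad/s): [2.79, 2.79, 3.14, 3.14, 3.14, 3.14].

### API

Orientations are given as [roll, pitch, yaw] about the fixed x, y, z axes, in that order (R = Rz(yaw) Ry(pitch) Rx(roll)).
In Python, from bench import robot, vision gives the robot as it stands.
- The arm moves only by the shell command python3 -m crank 'ROWS'. ROWS is JSON, a list of rows, each a list of 3 entries, a list of its own where there are three numbers: the closure, from 0 (fully open) to 1 (shut), then the shift along the tool's x, y, z in m, then the turn, a rotation vector about the tool's x, y, z in degrees. A call has 1 to 8 rows; each row shifts and turns the commanded pose from where the row before left it, along the tool's axes as they then stand; what a row does not reach is not made up. A row lasts 1/10 s, in which the tool goes at most 50 mm and 8.59 degrees, less where a joint would pass 70% of its speed; a pose out of reach is approached as far as the arm can. A call with a gripper value outside its range is refused whole. The fingers move at their own pace and stop on an object; the grip force is fixed at half the most. Time passes only in rows, so rows that do not move let the fingers close. It gives the time, the measured TCP pose, the force, the opening and the grip force at its end, in the units of the state.
- robot.get_obs(): the state, without advancing time (a new reading comes with each control period).
- vision.snapshot(name): name is "scene" or "top" or "wrist"; returns a dict with "color" (480x640x3 uint8, red, green, blue), "z_map" (480x640 float32, m along the optical axis (not along the pixel's ray), 0 where there is no reading), "fx", "fy", "cx", "cy" (pixels), "R" (3x3) and "t" (3): a world point X has camera coordinates R X + t. Camera axes: x right, y down, z forward; pixel columns grow to the right and rows downward; lengths in m; the calibration is good to about 2 mm. The wrist camera is an equidistant fisheye: a pixel r from the principal point sees the ray r / f radians off the axis. A picture is of the moment at which its call begins.
- robot.close_job(): hands the job in; it is judged then, once.
The state is a dict: "time": time; "joint_positions": joint angles; "qvel": joint speeds; "joint_torque": joint torques, N m; "tool_pos": TCP position; "ee_rot": TCP orientation; "wrist_force": force on the tool from outside, world axes, zero at the start; "wrist_torque": the same for the moment, N m; "width": finger opening in m; "finger_force": force on a finger pad.
Only numpy, scipy, OpenCV 4.12 (cv2) and the standard library are available. Lean on these libraries where they do the work, as an engineer would, in place of code of your own. Each camera call takes 0.05 s, during which the arm holds its last target. There are 200 camera calls.

## Working session

There is one attempt and no reset: what is moved stays moved. The work goes in short steps, Python scripts to look and compute and a shell command to move; the robot and the scene stay as the last step left them, time stands still between calls to the robot, and variables do not carry over. Pictures are saved under pics/ and viewed, at most 10 in all, crops included, and the job is handed in when it is done.

```bash
mkdir -p pics; ls; python3 - <<'E'
from bench import robot, vision
import cv2,numpy as np
for n in("scene","top"):
    s=vision.snapshot(n); cv2.imwrite(f"pics/{n}0.png",s["color"][:,:,::-1])
    np.savez(f"{n}0.npz",**s); print(n,s["fx"],s["cx"],s["cy"],s["R"].round(3).tolist(),s["t"])
print(robot.get_obs())
E
```

```text
pics
scene 461.94732423533594 319.4130814716478 242.65639450332813 [[-0.069, 0.998, -0.003], [0.671, 0.044, -0.741], [-0.739, -0.053, -0.672]] [ 0.0525256  -0.32858137  1.56460138]
top 440.23958788031706 319.06994644699046 233.53810624886046 [[0.027, -0.999, 0.019], [-0.996, -0.029, -0.09], [0.09, -0.017, -0.996]] [-0.03956318  0.57899886  1.0351376 ]
{'time': 0.1, 'joint_positions': array([-1.32509524e+00,  8.78729800e-02,  1.37207614e+00, -3.78584271e-05,
        1.68358191e+00, -1.03128341e-01]), 'qvel': array([-3.83662135e-04, -2.83774464e-03, -2.21202881e-03, -8.68613023e-05,
       -1.60045443e-04, -2.39684441e-07]), 'joint_torque': array([ 1.80893410e-03, -3.41250730e+01, -3.03301728e+01,  7.19292602e-02,
        3.04437010e-02, -9.37657478e-05]), 'tool_pos': array([ 0.18783954, -0.51641672,  0.20443933]), 'ee_rot': array([-3.13966069e+00, -1.62121920e-04,  3.48825051e-01]), 'wrist_force': array([ 0.16238289, -0.12107831, -0.75424791]), 'wrist_torque': array([0.01806297, 0.00195774, 0.01664657]), 'finger_force': 0.0, 'width': 0.09402695880839823}
```

View pics/scene0.png

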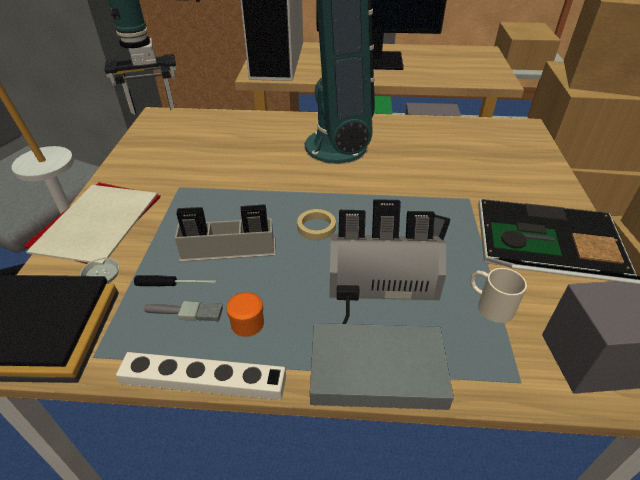

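View pics/top0.png

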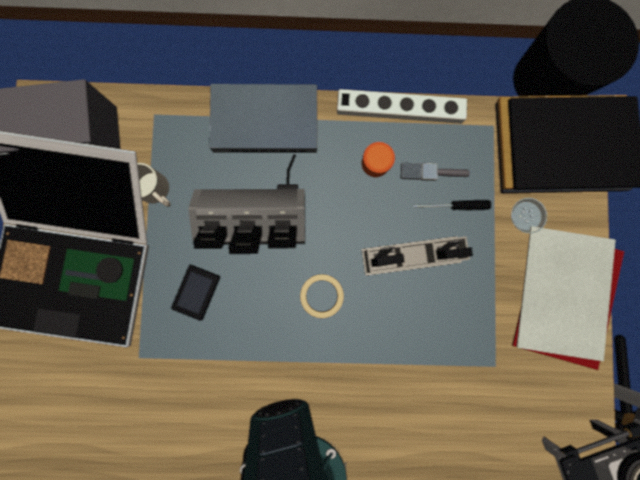

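The scene view shows the charger at (386,260) with the long battery in the middle (its top at about (386,203)), and the rack at (225,240) with its middle pocket empty. In the top view the charger is at (247,215) and the rack at (417,255). Next I'll make orthographic maps from the depth of both views.

```bash
cat > h.py <<'E'
import numpy as np
def cloud(s):
    v,u=np.mgrid[:480,:640]; z=s["z_map"]; m=z>0
    P=np.stack([(u-s["cx"])/s["fx"]*z,(v-s["cy"])/s["fy"]*z,z],-1)
    return (P-s["t"])@s["R"], m
E
python3 - <<'E'
from h import *; import cv2
S={n:np.load(n+"0.npz") for n in("scene","top")}
s=S["top"];W,m=cloud(s)
for p in[(247,215),(417,255)]:print(W[p[1],p[0]].round(3))
C={}
tiles=[]
for n in S:
    W,m=cloud(S[n]);C[n]=(W[m],S[n]["color"][m])
for c,hy in(((247,215)),),((417,255),):
    pass
W,_=cloud(S["top"])
for (u,v) in((247,215),(417,255)):
    x0,y0=W[v,u,:2]
    for n in C:
        P,col=C[n];k=(abs(P[:,0]-x0)<.15)&(abs(P[:,1]-y0)<.19)&(P[:,2]>-.02)&(P[:,2]<.3)
        P=P[k];im=np.zeros((150,190),np.float32)
        for q in P[np.argsort(P[:,2])]:
            i=int((x0+.15-q[0])/.002);j=int((y0+.19-q[1])/.002)
            if 0<=i<150 and 0<=j<190: im[i,j]=q[2]
        im=cv2.dilate(im,np.ones((2,2)))
        tiles.append(cv2.resize(cv2.applyColorMap((np.clip(im/.2,0,1)*255).astype('u1'),cv2.COLORMAP_JET),(380,300),interpolation=0))
        print(u,n,len(P),x0,y0,"max z",np.sort(P[:,2])[-20:].round(3)[::5])
cv2.imwrite("pics/ortho.png",np.vstack([np.hstack(tiles[:2]),np.hstack(tiles[2:])]))
E
```

```text
[0.608 0.138 0.121]
[ 0.536 -0.266  0.004]Traceback (most recent call last):
  File "<stdin>", line 9, in <module>
ValueError: not enough values to unpack (expected 2, got 1)
```

```bash
python3 - <<'E'
from h import *; import cv2
for n in("scene","top"):
    S=np.load(n+"0.npz");W,m=cloud(S);P=W[m];
    tb=P[(abs(P[:,0]-.45)<.1)&(abs(P[:,1])<.1)&(abs(P[:,2])<.02)][:,2];print(n,"table z",np.median(tb))
    k=(abs(P[:,0]-.536)<.12)&(abs(P[:,1]+.266)<.18)&(P[:,2]>.066)&(P[:,2]<.084)
    q=P[k];print("rack rim",len(q),np.median(q[:,2]),cv2.minAreaRect(q[:,:2].astype('f4')*1000))
    k=(abs(P[:,0]-.608)<.15)&(abs(P[:,1]-.138)<.19)&(P[:,2]>.03)&(P[:,2]<.3);q=P[k]
    print("charger+bat",len(q),q.min(0),q.max(0))
    b=q[q[:,2]>.133]; print("batteries z>.133",len(b))
    for lo in np.arange(.13,.2,.01):
        r=q[(q[:,2]>lo)&(q[:,2]<lo+.01)]; print("  z",lo.round(3),len(r), np.round(r.min(0),3)[:2] if len(r) else'',np.round(r.max(0),3)[:2] if len(r) else '')
    # charger back: z<.1 points, x>..
    r=q[(q[:,2]>.04)&(q[:,2]<.11)];print(" body rect",cv2.minAreaRect(r[:,:2].astype('f4')*1000))
    r=q[(q[:,2]>.118)&(q[:,2]<.132)&(q[:,0]>.58)];print(" top",len(r),cv2.minAreaRect(r[:,:2].astype('f4')*1000))
S=np.load("top0.npz");s=S["color"]
a=cv2.resize(s[170:270,160:320],(800,500),interpolation=cv2.INTER_CUBIC);cv2.imwrite("pics/c.png",a[:,:,::-1])
E
```

```text
scene table z 0.0013872881564321819
rack rim 866 0.07333002906181499 ((533.587158203125, -250.94607543945312), (61.25351333618164, 232.1253204345703), 9.481712341308594)
charger+bat 8760 [0.52102    0.01362008 0.03005461] [0.70312936 0.26812206 0.18065066]
batteries z>.133 1598
  z 0.13 413 [0.54  0.017] [0.629 0.26 ]
  z 0.14 421 [0.531 0.031] [0.584 0.246]
  z 0.15 592 [0.532 0.03 ] [0.579 0.245]
  z 0.16 154 [0.523 0.049] [0.576 0.228]
  z 0.17 146 [0.521 0.108] [0.545 0.167]
  z 0.18 2 [0.538 0.133] [0.54  0.137]
  z 0.19 0  
  z 0.2 0  
 body rect ((623.9660034179688, 140.6647491455078), (141.56568908691406, 252.28961181640625), 2.986149549484253)
 top 1507 ((611.0828247070312, 140.1455535888672), (61.84839630126953, 250.69180297851562), 0.4170641303062439)
top table z 0.0012900464625960728
rack rim 561 0.07490438661977576 ((534.6947021484375, -252.77052307128906), (54.084102630615234, 232.9210662841797), 9.218687057495117)
charger+bat 6911 [0.52113662 0.00966477 0.03020916] [0.70762089 0.2657475  0.18213726]
batteries z>.133 1648
  z 0.13 406 [0.539 0.021] [0.629 0.261]
  z 0.14 354 [0.531 0.027] [0.581 0.243]
  z 0.15 671 [0.53  0.029] [0.579 0.243]
  z 0.16 132 [0.521 0.033] [0.573 0.228]
  z 0.17 286 [0.521 0.106] [0.543 0.165]
  z 0.18 14 [0.533 0.112] [0.538 0.15 ]
  z 0.19 0  
  z 0.2 0  
 body rect ((620.9242553710938, 138.7312774658203), (141.9033203125, 252.254150390625), 2.5968613624572754)
 top 2012 ((610.6511840820312, 138.36471557617188), (57.02476119995117, 251.927490234375), 1.736008882522583)
```

View pics/c.png

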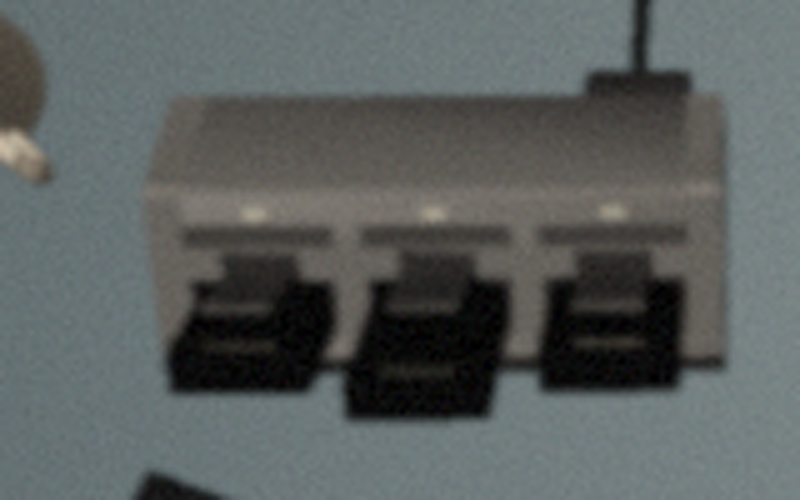

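```bash
cat > fit.py <<'E'
from h import *
from scipy.optimize import least_squares
def box(p,c,h):
    d=np.abs(p-c)-h; return np.linalg.norm(np.maximum(d,0),axis=-1)+np.minimum(d.max(-1),0)
a=np.radians(30); L=np.array([[np.cos(a),0,np.sin(a)],[0,1,0],[-np.sin(a),0,np.cos(a)]]) # rows: battery x,y,z in charger frame
L=np.array([[np.cos(a),0,np.sin(a)],[0,1,0],[-np.sin(a),0,np.cos(a)]])
def local(P,x,y,yaw,dz,by):
    c,s=np.cos(yaw),np.sin(yaw);R=np.array([[c,-s,0],[s,c,0],[0,0,1]])
    return ((P-[x,y,dz])@R-[-.009,by,.045])@L.T
ct,st=np.cos(.12),np.sin(.12)
def sdf(P,x,y,yaw,dz):
    D=[]
    for by,l in((0,.15),(.078,.125),(-.078,.125)):
        q=local(P,x,y,yaw,dz,by)
        D.append(box(q,[0,0,l/2],[.01,.03,l/2]))
        if 1:
            r=q-[.0135,0,.006]; r=np.stack([r[:,0]*ct-r[:,2]*st,r[:,1],r[:,0]*st+r[:,2]*ct],-1)
            t=(.112 if by==0 else .087); D.append(box(r,[0,0,t/2],[.002,.015,t/2]))
    return np.min(D,0)
def fit(P,x0):
    q=local(P,*x0,0); P=P[(q[:,2]>.075)&(q[:,2]<.17)&(abs(q[:,1])<.115)&(abs(q[:,0])<.05)]
    r=least_squares(lambda v:sdf(P,*v),x0,loss="soft_l1",f_scale=.002,x_scale=[.01,.01,.05,.01])
    return r.x,len(P),np.median(abs(r.fun))
def cyl(P):pass
if __name__=="__main__":
    A=[]
    for n in("scene","top"):
        W,m=cloud(np.load(n+"0.npz"));A.append(W[m]);print(n,fit(W[m],[.614,.139,.03,0]))
    v,n,e=fit(np.vstack(A),[.614,.139,.03,0]);print(v,n,e)
    np.save("ch.npy",v)
    W=np.vstack(A)
    def rk(P,x,y,yaw):
        c,s=np.cos(yaw),np.sin(yaw);d=P[:,:2]-[x,y];q=np.stack([d[:,0]*c+d[:,1]*s,-d[:,0]*s+d[:,1]*c],-1);return q
    def f(v,P):
        d=np.abs(rk(P,*v))-[.033,.12]; return np.linalg.norm(np.maximum(d,0),axis=1)+np.minimum(d.max(1),0)
    x0=[.534,-.252,.162]
    q=rk(W,*x0);k=(abs(q[:,0])<.045)&(abs(q[:,1])<.13)&(W[:,2]>.02)&(W[:,2]<.07)
    k&=(np.minimum(abs(abs(q[:,0])-.033),abs(abs(q[:,1])-.12))<.006)&((abs(q[:,0])>.03)|(abs(q[:,1])>.117))
    print("rack",least_squares(f,x0,args=(W[k],),loss="soft_l1",f_scale=.002).x,k.sum())
    # spare tops
    for sy in(.076,-.076):
        k=(abs(q[:,0])<.045)&(abs(q[:,1]-sy)<.045)&(W[:,2]>.122)&(W[:,2]<.14);print(W[k].mean(0),np.ptp(W[k],0),k.sum())
E
python3 fit.py
```

```text
scene (array([0.60227129, 0.13982134, 0.03357464, 0.01744367]), 2211, np.float64(0.0015711783391429389))
top (array([6.12526819e-01, 1.37840782e-01, 3.45491268e-02, 5.93012506e-04]), 1992, np.float64(0.0006765747432508637))
[0.61186754 0.13856185 0.03454544 0.00094027] 4203 0.001032181712091863
rack [ 0.53218518 -0.25474517  0.1587437 ] 47
[ 0.52039122 -0.17660568  0.12904053] [0.0454019  0.06188043 0.01329133] 453
[ 0.53986325 -0.32528711  0.12891766] [0.04454584 0.06182179 0.01249373] 463
```

```bash
cat > mv.py <<'E'
import numpy as np, sys
from scipy.spatial.transform import Rotation as Ro
from scipy.linalg import expm, logm
from bench import robot
np.set_printoptions(suppress=True,precision=4)
def T(p,R): M=np.eye(4);M[:3,:3]=R;M[:3,3]=p;return M
def now():
    o=robot.get_obs();return T(o["tool_pos"],Ro.from_euler("xyz",o["ee_rot"]).as_matrix())
def frame(z,y):
    z=z/np.linalg.norm(z);y=y-z*(y@z);y/=np.linalg.norm(y);return np.stack([np.cross(y,z),y,z],1)
def plan(T1,N,T0=None):
    T0=now() if T0 is None else T0
    S=expm(np.real(logm(np.linalg.inv(T0)@T1))/N)
    print("N",N,"shift",S[:3,3],"turn",np.degrees(Ro.from_matrix(S[:3,:3]).as_rotvec()))
    M=T0.copy();pts=[]
    for _ in range(N): M=M@S;pts.append(M[:3,3].round(3).tolist())
    print(pts[::max(1,N//4)])
# grasp geometry
x,y,yaw,dz=np.load("ch.npy")
Rc=Ro.from_euler("z",yaw).as_matrix();a=np.radians(30)
bx=Rc@[np.cos(a),0,np.sin(a)];by=Rc@[0,1,0];bz=Rc@[-np.sin(a),0,np.cos(a)]
foot=np.array([x,y,dz])+Rc@[-.009,0,.045]
def grasp(s,back=0,off=.00275): return T(foot+bz*(s-.019+back)+bx*off,frame(-bz,bx))
E
python3 - <<'E'
from mv import *
A=T([.42,-.22,.36],frame(np.array([0,0,-1.]),np.array([np.cos(np.radians(-30)),np.sin(np.radians(-30)),0])))
plan(A,10)
print(grasp(.1)[:3,3]);plan(grasp(.1,.12),11,A)
E
```

```text
N 10 shift [ 0.0373 -0.0093 -0.0155] turn [-0.0103 -0.0048 -4.0014]
[[0.22, -0.495, 0.22], [0.279, -0.446, 0.251], [0.33, -0.389, 0.282], [0.373, -0.325, 0.313], [0.407, -0.256, 0.344]]
[0.5648 0.1369 0.1175]
N 11 shift [ 0.0329 -0.0044  0.0129] turn [-2.6555  0.7609 -2.8398]
[[0.433, -0.189, 0.347], [0.455, -0.127, 0.322], [0.474, -0.062, 0.297], [0.488, 0.003, 0.272], [0.499, 0.069, 0.247], [0.505, 0.135, 0.221]]
```

```bash
python3 -m crank '[[0,[0.037,-0.009,-0.022],[0,0,-4]],[0,[0.037,-0.009,-0.022],[0,0,-4]],[0,[0.037,-0.009,-0.022],[0,0,-4]],[0,[0.037,-0.009,-0.022],[0,0,-4]],[0,[0.037,-0.009,-0.022],[0,0,-4]],[0,[0.037,-0.009,-0.015],[0,0,-4]],[0,[0.037,-0.009,-0.015],[0,0,-4]],[0,[0.037,-0.009,-0.015],[0,0,-4]]]' && python3 -m crank '[[0,[0.037,-0.009,0],[0,0,-4]],[0,[0.037,-0.009,0],[0,0,-4]],[0,[0,0,0],[0,0,0]],[0,[0,0,0],[0,0,0]]]'
python3 - <<'E'
from bench import vision; import cv2,numpy as np
s=vision.snapshot("wrist");cv2.imwrite("pics/w1.png",s["color"][:,:,::-1]);np.savez("w1.npz",**s)
print(s["fx"],s["cx"],s["cy"],-s["R"].T@s["t"],s["R"])
E
```

```text
time: 0.9
tool_pos: [0.3913, -0.2932, 0.3604]
ee_rot: [-3.141, -0.0, 0.91]
wrist_force: [0.3, 0.5, -0.5]
width: 0.094
finger_force: 0.0
time: 1.3
tool_pos: [0.4195, -0.2238, 0.3602]
ee_rot: [-3.141, 0.001, 1.048]
wrist_force: [0.1, -0.5, -0.7]
width: 0.094
finger_force: 0.0
371.64829954431775 320.4979202921958 242.63436097461644 [ 0.46226796 -0.15214437  0.53975204] [[ 8.66574338e-01 -4.99047941e-01  2.62838502e-04]
 [-4.77682878e-01 -8.29322179e-01  2.89903073e-01]
 [-1.44457554e-01 -2.51348117e-01 -9.57055975e-01]]
```

View pics/w1.png

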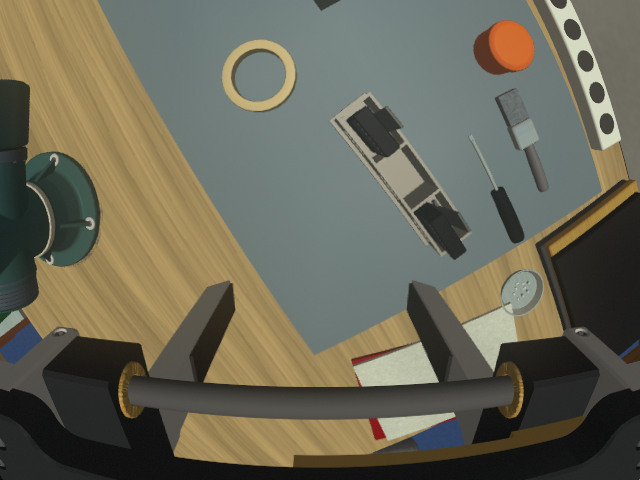

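The wrist view shows the rack with its rim corners at about (331,121), (370,93), (470,235) and (442,256). Spares stand in the two outer pockets, and the middle pocket, at about (400,172), is empty.

```bash
cat >> h.py <<'E'
def rays(s,u,v):
    x=(np.asarray(u,float)-s["cx"])/s["fx"];y=(np.asarray(v,float)-s["cy"])/s["fy"];r=np.hypot(x,y)+1e-9
    return np.stack([np.sin(r)*x/r,np.sin(r)*y/r,np.cos(r)],-1)
def fcloud(s):
    v,u=np.mgrid[:480,:640];d=rays(s,u,v);z=s["z_map"];return (d/np.maximum(d[...,2:],.05)*z[...,None]-s["t"])@s["R"],(z>0)&(d[...,2]>.1)
E
python3 - <<'E'
from h import *; import cv2
s=np.load("w1.npz");W,m=fcloud(s);P=W[m]
q=P[(abs(P[:,0]-.533)<.1)&(abs(P[:,1]+.253)<.16)]
r=q[(q[:,2]>.068)&(q[:,2]<.08)];print(len(r),np.median(r[:,2]),cv2.minAreaRect(r[:,:2].astype('f4')*1000))
C=-s["R"].T@s["t"]
for p in[(331,121),(370,93),(470,235),(442,256)]:
    d=rays(s,*p)@s["R"];print(C+d*(.075-C[2])/d[2])
# z=.005..: pocket floor
yaw=np.radians(9.2);l=(q[:,:2]-[.533,-.253])@np.array([[np.cos(yaw),-np.sin(yaw)],[np.sin(yaw),np.cos(yaw)]])
f=(abs(l[:,0])<.03)&(abs(l[:,1])<.045)
k=f&(q[:,2]<.02);print("floor",np.percentile(l[k],[1,99],axis=0),np.median(q[k,2]))
k=f&(q[:,2]>.066)&(q[:,2]<.082);print("rim l",np.histogram(l[k,1],12),np.histogram(l[k,0],12))
E
```

```text
1703 0.07526355640244273 ((533.32373046875, -254.56069946289062), (55.518978118896484, 232.88925170898438), 9.208246231079102)
[ 0.48127465 -0.14525469  0.075     ]
[ 0.54099906 -0.13780501  0.075     ]
[ 0.57549733 -0.36718306  0.075     ]
[ 0.52696001 -0.37397177  0.075     ]
floor [[-0.0296379  -0.03857089]
 [ 0.02356526  0.04164806]] 0.005670589202271455
rim l (array([164,  85,  40,  43,  44,  44,  42,  42,  46,  47,  97,  80]), array([-4.49478516e-02, -3.74572411e-02, -2.99666306e-02, -2.24760201e-02,
       -1.49854096e-02, -7.49479916e-03, -4.18867319e-06,  7.48642182e-03,
        1.49770323e-02,  2.24676428e-02,  2.99582533e-02,  3.74488638e-02,
        4.49394743e-02])) (array([228,  43,  34,  34,  24,  20,  21,  21,  17,  28,  84, 220]), array([-2.76938654e-02, -2.30664396e-02, -1.84390137e-02, -1.38115879e-02,
       -9.18416209e-03, -4.55673627e-03,  7.06895536e-05,  4.69811538e-03,
        9.32554120e-03,  1.39529670e-02,  1.85803928e-02,  2.32078187e-02,
        2.78352445e-02]))
```

```bash
python3 -m crank '[[0,[0.033,-0.004,0.013],[-2.65,0.75,-2.8]],[0,[0.033,-0.004,0.013],[-2.65,0.75,-2.8]],[0,[0.033,-0.004,0.013],[-2.65,0.75,-2.8]],[0,[0.033,-0.004,0.013],[-2.65,0.75,-2.8]],[0,[0.033,-0.004,0.013],[-2.65,0.75,-2.8]],[0,[0.033,-0.004,0.013],[-2.65,0.75,-2.8]],[0,[0.033,-0.004,0.013],[-2.65,0.75,-2.8]],[0,[0.033,-0.004,0.013],[-2.65,0.75,-2.8]]]' && python3 -m crank '[[0,[0.033,-0.004,0.013],[-2.65,0.75,-2.8]],[0,[0.033,-0.004,0.013],[-2.65,0.75,-2.8]],[0,[0.033,-0.004,0.013],[-2.65,0.75,-2.8]],[0,[0,0,0],[0,0,0]],[0,[0,0,0],[0,0,0]]]'
python3 - <<'E'
from mv import *; from bench import vision; import cv2
from h import *; import fit
plan(grasp(.1,.12),1); plan(grasp(.1),3)
s=vision.snapshot("wrist");cv2.imwrite("pics/w2.png",s["color"][:,:,::-1])
W,m=fcloud(s);print(fit.fit(W[m],np.load("ch.npy")),np.load("ch.npy"))
E
```

```text
time: 2.15
tool_pos: [0.4973, 0.0303, 0.2591]
ee_rot: [2.759, -0.028, 1.447]
wrist_force: [-0.6, -0.1, -0.0]
width: 0.0939
finger_force: 0.0
time: 2.65
tool_pos: [0.5094, 0.129, 0.2208]
ee_rot: [2.621, 0.001, 1.596]
wrist_force: [-1.0, -0.7, 0.2]
width: 0.094
finger_force: 0.0
N 1 shift [ 0.0059 -0.0036 -0.0028] turn [-0.1846  0.3038 -0.4345]
[[0.505, 0.135, 0.221]]
N 3 shift [ 0.0021 -0.0011  0.0391] turn [-0.0615  0.1013 -0.1448]
[[0.528, 0.132, 0.186], [0.546, 0.134, 0.152], [0.565, 0.137, 0.117]]
(array([0.6125, 0.1364, 0.0319, 0.0012]), 9226, np.float64(0.0005442103128848672)) [0.6119 0.1386 0.0345 0.0009]
```

View pics/w2.png

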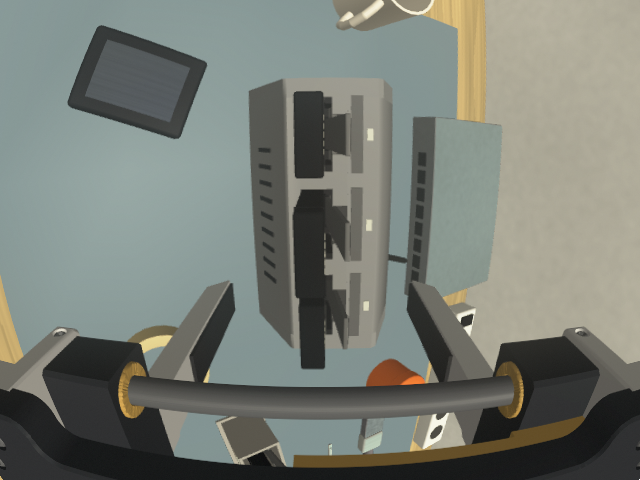

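The wrist view shows the long battery centred between the fingers, at about (310,250), with its tab towards the right finger. The fit is sub-millimetre, so I'll use it.

```bash
python3 - <<'E'
import numpy as np; np.save("ch.npy",[.6124,.1370,.0325,.0011])
from mv import *
plan(grasp(.101,.12),1); plan(grasp(.101),4)
E
```

```text
N 1 shift [ 0.005  -0.0043 -0.003 ] turn [-0.0779  0.2574 -0.4023]
[[0.505, 0.134, 0.222]]
N 4 shift [ 0.0013 -0.001   0.0293] turn [-0.0195  0.0644 -0.1006]
[[0.524, 0.13, 0.196], [0.537, 0.132, 0.17], [0.551, 0.134, 0.144], [0.565, 0.135, 0.118]]
```

```bash
python3 -m crank '[[0,[0.005,-0.004,0],[0,0.25,-0.4]],[0,[0,0,0.03],[0,0,0]],[0,[0,0,0.03],[0,0,0]],[0,[0,0,0.03],[0,0,0]],[0,[0,0,0.02],[0,0,0]],[0,[0,0,0.007],[0,0,0]],[0,[0,0,0],[0,0,0]],[0,[0,0,0],[0,0,0]]]'
python3 - <<'E'
from mv import *
plan(grasp(.101),1)
E
```

```text
time: 3.5
tool_pos: [0.5651, 0.1366, 0.1199]
ee_rot: [2.617, -0.001, 1.605]
wrist_force: [0.9, -0.2, 0.2]
width: 0.0939
finger_force: 0.0
N 1 shift [-0.0011 -0.0009  0.001 ] turn [ 0.0445 -0.0798  0.0381]
[[0.565, 0.135, 0.118]]
```

```bash
python3 -m crank '[[0.5,[-0.001,-0.001,0.001],[0,0,0]],[0.7,[0,0,0],[0,0,0]],[0.7,[0,0,0],[0,0,0]],[1,[0,0,0],[0,0,0]],[1,[0,0,0],[0,0,0]],[1,[0,0,0],[0,0,0]],[1,[0,0,0],[0,0,0]],[1,[0,0,0],[0,0,0]]]'; python3 -m crank '[[1,[0,0,0],[0,0,0]],[1,[0,0,0],[0,0,0]],[1,[0,0,0],[0,0,0]]]'
```

```text
time: 4.3
tool_pos: [0.5653, 0.1361, 0.1185]
ee_rot: [2.616, -0.001, 1.606]
wrist_force: [1.1, -0.4, 3.2]
width: 0.0335
finger_force: 1.6
time: 4.6
tool_pos: [0.5633, 0.1361, 0.1173]
ee_rot: [2.62, -0.001, 1.606]
wrist_force: [-5.4, -0.8, 5.7]
width: 0.0241
finger_force: 30.0
```

```bash
python3 -m crank '[[1,[0,0,-0.003],[0,0,0]],[1,[0,0,-0.005],[0,0,0]],[1,[0,0,-0.007],[0,0,0]],[1,[0,0,0],[0,0,0]]]'; python3 -m crank '[[1,[0,0,-0.012],[0,0,0]],[1,[0,0,-0.012],[0,0,0]],[1,[0,0,-0.012],[0,0,0]],[1,[0,0,-0.012],[0,0,0]],[1,[0,0,-0.012],[0,0,0]],[1,[0,0,-0.012],[0,0,0]],[1,[0,0,-0.01],[0,0,0]],[1,[0,0,0],[0,0,0]]]'
```

```text
time: 5.0
tool_pos: [0.5559, 0.1357, 0.1299]
ee_rot: [2.62, -0.001, 1.605]
wrist_force: [0.4, 0.1, -1.6]
width: 0.024
finger_force: 30.0
time: 5.8
tool_pos: [0.5156, 0.1345, 0.203]
ee_rot: [2.617, -0.001, 1.606]
wrist_force: [-0.2, -0.6, -2.8]
width: 0.0244
finger_force: 30.0
```

```bash
python3 -m crank '[[1,[0,0.009,-0.015],[0,0,0]],[1,[0,0.017,-0.03],[0,0,0]],[1,[0,0.017,-0.03],[0,0,0]],[1,[0,0.009,-0.015],[0,0,0]],[1,[0,0,0],[0,0,0]]]'
cat >> mv.py <<'E'
ryaw=np.radians(9.2); rx=np.array([np.cos(ryaw),np.sin(ryaw),0]); rc=np.array([.533,-.254,0])
def place(z,off=.002): return T(rc+rx*off+[0,0,z],frame(np.array([0,0,-1.]),rx))
E
python3 - <<'E'
from mv import *
plan(place(.32),14)
E
```

```text
time: 6.3
tool_pos: [0.5171, 0.1345, 0.309]
ee_rot: [2.613, -0.002, 1.605]
wrist_force: [-1.0, 0.4, -3.0]
width: 0.0242
finger_force: 30.0
N 14 shift [-0.0277 -0.0011 -0.001 ] turn [ 2.1612  0.1298 -0.5048]
[[0.517, 0.107, 0.309], [0.517, 0.023, 0.311], [0.519, -0.06, 0.313], [0.524, -0.143, 0.316], [0.532, -0.226, 0.319]]
```

```bash
python3 -m crank '[[1,[-0.014,0,0],[1,0,0]],[1,[-0.028,-0.001,-0.001],[2.15,0.15,-0.5]],[1,[-0.028,-0.001,-0.001],[2.15,0.15,-0.5]],[1,[-0.028,-0.001,-0.001],[2.15,0.15,-0.5]],[1,[-0.028,-0.001,-0.001],[2.15,0.15,-0.5]],[1,[-0.028,-0.001,-0.001],[2.15,0.15,-0.5]],[1,[-0.028,-0.001,-0.001],[2.15,0.15,-0.5]],[1,[-0.028,-0.001,-0.001],[2.15,0.15,-0.5]]]' && python3 -m crank '[[1,[-0.028,-0.001,-0.001],[2.15,0.15,-0.5]],[1,[-0.028,-0.001,-0.001],[2.15,0.15,-0.5]],[1,[-0.028,-0.001,-0.001],[2.15,0.15,-0.5]],[1,[-0.028,-0.001,-0.001],[2.15,0.15,-0.5]],[1,[-0.028,-0.001,-0.001],[2.15,0.15,-0.5]],[1,[-0.028,-0.001,-0.001],[2.15,0.15,-0.5]],[1,[-0.014,0,0],[1,0,0]],[1,[0,0,0],[0,0,0]]]'
python3 - <<'E'
from mv import *
plan(place(.32),1)
E
```

```text
time: 7.1
tool_pos: [0.5186, -0.0772, 0.3067]
ee_rot: [2.905, 0.003, 1.669]
wrist_force: [1.6, -0.4, -3.1]
width: 0.024
finger_force: 30.0
time: 7.9
tool_pos: [0.5351, -0.2591, 0.3106]
ee_rot: [-3.137, -0.007, 1.72]
wrist_force: [0.3, 0.5, -3.2]
width: 0.0239
finger_force: 30.0
N 1 shift [ 0.0055  0.0006 -0.0094] turn [-0.287  -0.4003 -0.6321]
[[0.535, -0.254, 0.32]]
```

```bash
python3 -m crank '[[1,[0.0055,0.0005,0],[-0.3,-0.4,-0.6]],[1,[0,0,0.03],[0,0,0]],[1,[0,0,0],[0,0,0]],[1,[0,0,0],[0,0,0]]]'
python3 - <<'E'
from mv import *; from h import *; from bench import vision; import cv2
import matplotlib if False else None
E
python3 - <<'E'
from mv import *; from h import *; from bench import vision; import cv2
plan(place(.28),1); M=now()
for n in("scene","wrist"):
    s=vision.snapshot(n);W,m=(fcloud if n=="wrist" else cloud)(s);P=W[m]
    if n=="scene": cv2.imwrite("pics/s3.png",cv2.resize(s["color"][110:290,120:360,::-1],None,fx=3,fy=3))
    else: cv2.imwrite("pics/w3.png",s["color"][:,:,::-1])
    q=(P-M[:3,3])@M[:3,:3]
    k=(abs(q[:,0])<.06)&(abs(q[:,1])<.06)&(q[:,2]>.01)&(q[:,2]<.12)
    q=q[k];print(n,len(q))
    for lo in np.arange(.01,.11,.012):
        r=q[(q[:,2]>=lo)&(q[:,2]<lo+.012)]
        if len(r)>5: print(lo.round(3),len(r),np.percentile(r,[2,98],axis=0).round(4).tolist())
E
```

```text
time: 8.3
tool_pos: [0.534, -0.2504, 0.2841]
ee_rot: [3.138, 0.001, 1.735]
wrist_force: [0.1, 0.5, -2.8]
width: 0.0242
finger_force: 30.0
N 1 shift [-0.0034  0.0004  0.0041] turn [0.1876 0.0849 0.1824]
[[0.535, -0.254, 0.28]]
scene 788
0.01 134 [[-0.0254, 0.0057, 0.0101], [0.0319, 0.0155, 0.0214]]
0.022 152 [[-0.0258, -0.0009, 0.0223], [0.0324, 0.0159, 0.0337]]
0.034 119 [[-0.026, -0.0015, 0.0341], [0.0323, 0.0167, 0.0457]]
0.046 135 [[-0.0256, 0.0047, 0.0462], [0.0317, 0.0164, 0.0577]]
0.058 127 [[-0.026, -0.0012, 0.0585], [0.0321, 0.0155, 0.0695]]
0.07 120 [[-0.0259, -0.0012, 0.0705], [0.0324, 0.0158, 0.0814]]
wrist 1039
0.01 228 [[0.0128, -0.0108, 0.0101], [0.0286, 0.0127, 0.0218]]
0.022 323 [[0.0134, -0.0105, 0.0223], [0.0285, 0.0132, 0.0335]]
0.034 132 [[0.0271, -0.011, 0.0345], [0.0286, 0.0077, 0.0453]]
0.046 120 [[0.0266, -0.0111, 0.0462], [0.0282, 0.0079, 0.0575]]
0.058 129 [[0.0132, -0.0111, 0.059], [0.0285, 0.0119, 0.0697]]
0.07 107 [[0.0129, -0.0106, 0.0702], [0.0283, 0.014, 0.0787]]  File "<stdin>", line 2
    import matplotlib if False else None
                      ^^
SyntaxError: invalid syntax
```

View pics/s3.png

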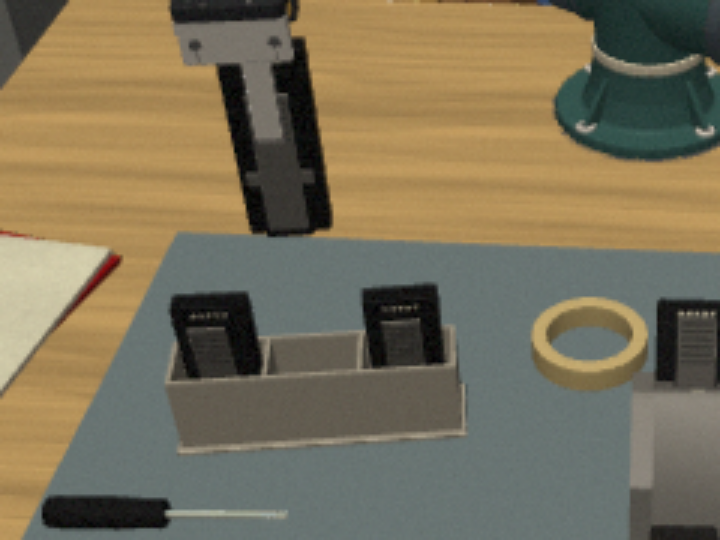

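View pics/w3.png

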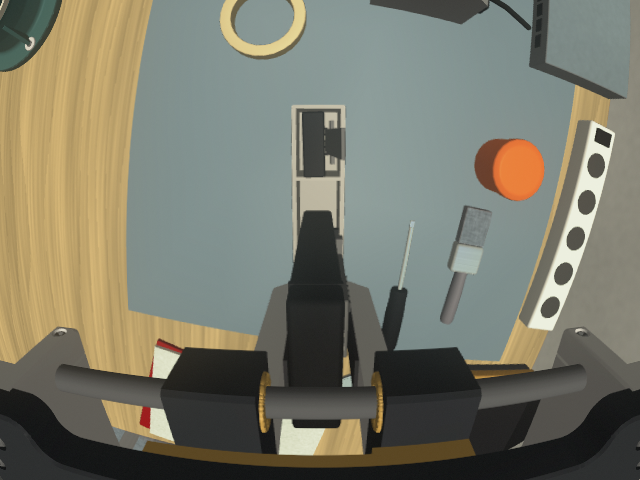

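The scene crop shows the battery upright over the rack, with its foot at about (290,230) and both spares untouched. The wrist view shows it over the free middle pocket. It hangs straight, with its foot about 82 mm below the TCP.

```bash
python3 -m crank '[[1,[-0.003,0,0],[0.2,0.1,0.2]],[1,[0,0,0.03],[0,0,0]],[1,[0,0,0.03],[0,0,0]],[1,[0,0,0],[0,0,0]],[1,[0,0,0],[0,0,0]]]'
python3 - <<'E'
from mv import *
plan(place(.2,.001),1)
E
```

```text
time: 8.9
tool_pos: [0.5353, -0.2551, 0.2251]
ee_rot: [3.141, 0.001, 1.729]
wrist_force: [0.4, 0.2, -2.8]
width: 0.0243
finger_force: 30.0
N 1 shift [ 0.0015 -0.0012  0.0251] turn [ 0.0502  0.057  -0.1076]
[[0.534, -0.254, 0.2]]
```

```bash
python3 -m crank '[[1,[0.0015,-0.001,0.015],[0,0,0]],[1,[0,0,0.025],[0,0,0]],[1,[0,0,0.025],[0,0,0]],[1,[0,0,0.025],[0,0,0]],[1,[0,0,0.02],[0,0,0]],[1,[0,0,0.01],[0,0,0]],[1,[0,0,0.005],[0,0,0]],[1,[0,0,0],[0,0,0]]]'
```

```text
time: 9.7
tool_pos: [0.5348, -0.2541, 0.1008]
ee_rot: [3.139, 0.002, 1.73]
wrist_force: [0.2, -0.6, -3.7]
width: 0.024
finger_force: 30.0
```

Foot about 14 mm above the floor and no contact. I'll lower slowly, watching the force.

```bash
python3 -m crank '[[1,[0,0,0.004],[0,0,0]],[1,[0,0,0.003],[0,0,0]],[1,[0,0,0.002],[0,0,0]],[1,[0,0,0.001],[0,0,0]],[1,[0,0,0],[0,0,0]]]'; python3 -m crank '[[1,[0,0,0.001],[0,0,0]],[1,[0,0,0.001],[0,0,0]],[1,[0,0,0],[0,0,0]]]'
```

```text
time: 10.2
tool_pos: [0.5341, -0.2536, 0.0894]
ee_rot: [3.141, 0.001, 1.73]
wrist_force: [-1.1, -1.0, -3.3]
width: 0.0241
finger_force: 30.0
time: 10.5
tool_pos: [0.534, -0.2537, 0.0874]
ee_rot: [3.141, 0.001, 1.73]
wrist_force: [-0.4, -0.3, -4.6]
width: 0.0237
finger_force: 30.0
```

```bash
for i in 1 2; do python3 -m crank '[[1,[0,0,0.001],[0,0,0]],[1,[0,0,0],[0,0,0]]]'; done
```

```text
time: 10.7
tool_pos: [0.5343, -0.2538, 0.0871]
ee_rot: [3.14, 0.002, 1.73]
wrist_force: [0.3, 0.1, -1.6]
width: 0.024
finger_force: 30.0
time: 10.9
tool_pos: [0.5343, -0.2539, 0.087]
ee_rot: [3.14, 0.002, 1.73]
wrist_force: [-2.1, 0.9, 4.7]
width: 0.0239
finger_force: 30.0
```

```bash
python3 -m crank '[[0.7,[0,0,0],[0,0,0]],[0.6,[0,0,0],[0,0,0]],[0.5,[0,0,0],[0,0,0]],[0.3,[0,0,0],[0,0,0]],[0.1,[0,0,0],[0,0,0]],[0.1,[0,0,0],[0,0,0]],[0.1,[0,0,0],[0,0,0]]]'
```

```text
time: 11.6
tool_pos: [0.5338, -0.2537, 0.085]
ee_rot: [-3.142, 0.001, 1.73]
wrist_force: [0.4, -0.8, 0.2]
width: 0.0726
finger_force: 0.0
```

```bash
python3 -m crank '[[0.1,[0,0,-0.01],[0,0,0]],[0,[0,0,-0.03],[0,0,0]],[0,[0,0,-0.04],[0,0,0]],[0,[0,0,-0.04],[0,0,0]],[0,[0,0,-0.04],[0,0,0]],[0,[0,0,-0.03],[0,0,0]],[0,[0,0,0],[0,0,0]],[0,[0,0,0],[0,0,0]]]'
python3 - <<'E'
from bench import vision; import cv2
from h import *
s=vision.snapshot("scene");cv2.imwrite("pics/s4.png",cv2.resize(s["color"][110:310,120:380,::-1],None,fx=3,fy=3))
W,m=cloud(s);P=W[m];k=(abs(P[:,0]-.533)<.05)&(abs(P[:,1]+.254)<.045)&(P[:,2]>.14)&(P[:,2]<.18);print(k.sum(),P[k].min(0),P[k].max(0))
E
```

```text
time: 12.4
tool_pos: [0.5341, -0.2537, 0.2765]
ee_rot: [3.139, 0.002, 1.73]
wrist_force: [0.3, 0.1, -0.2]
width: 0.0938
finger_force: 0.0
258 [ 0.52165261 -0.28083929  0.14003701] [ 0.54882131 -0.22068043  0.15736549]
```

View pics/s4.png

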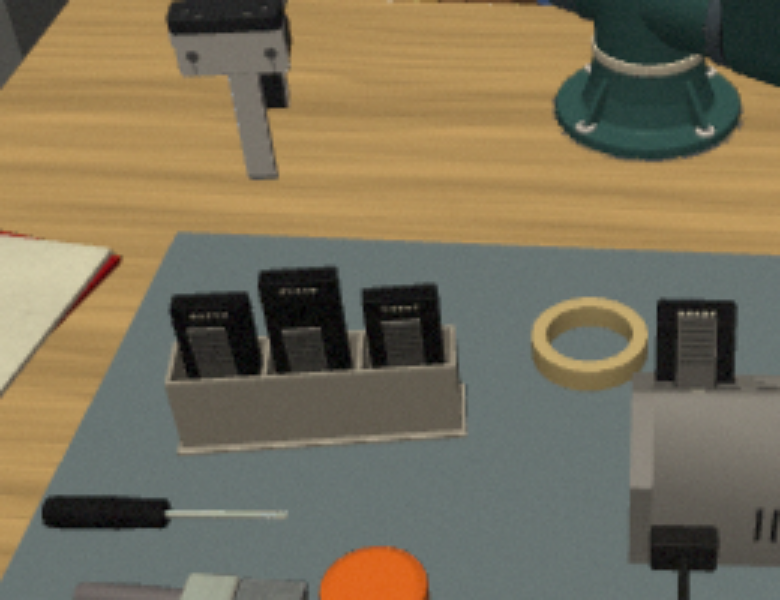

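The battery stands upright in the middle pocket (at about (303,320) in the crop) with its top at z ≈ 0.155 m. Everything else in this view is where it was, and the gripper is clear.

```bash
python3 -c "
from bench import robot
print(robot.close_job())"
```

```text
the job is handed in; nothing more can be done
None
```

The long battery was unlatched, drawn straight out of the charger and set down upright, contact end down, in the rack's middle pocket, then released; I handed the job in after about 12.5 s of robot time, with no sign that anything else had moved.

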